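# Move a wound rotor from the drying rail to the test notch

### The arm

A 6-joint arm with a two-finger parallel gripper is mounted at the origin on the work surface. World frame = base frame: x ahead of the robot, y to its left, z up, the work surface at z = 0. Lengths are in mm, angles in degrees, forces in N, time in s.
With the tool pointing down it reaches from about 250 to 800 mm from the base axis. Payload 8.5 kg.
Tool frame: the origin (TCP) lies at the very end of the fingers, on their centre line; the grasp point (between the pads) lies 19 mm behind it (r.grip_depth is the distance from the TCP to the grasp point, in mm); z points along the fingers, y is the direction in which the jaws open and shut (so a half turn about z gives the same grasp; the last joint's range is limited). The gripper opens to 85 mm and grips with 20 to 120 N. Pads are 22 mm wide; open, the fingers measure 114 mm over their backs; the gripper's body (76 mm by 85 mm) begins 54 mm behind the grasp point. The pads swing forward as they close: fully open they stand 13 mm farther back than shut.
Start: joints at [65.26, 13.648, -0.773, 75.585, 0, 90], TCP at [219.696, 476.773, 231.276] pointing down, gripper open.
Joint ranges: [-152.45, 152.45], [-59.26, 108.67], [-65.41, 83.53], [-104.44, 129.93], [-82.83, 76.93], [-180, 180]. Speed limits (degrees/s): [127.2, 127.2, 159.86, 180, 180, 180].

### API

Orientations are given as [roll, pitch, yaw] about the fixed x, y, z axes, in that order (R = Rz(yaw) Ry(pitch) Rx(roll)).
In Python, from bench import state, viewer, order, r gives the robot as it stands.
- The arm moves only by the tool carry_out, never from a script. Its argument "deltas" is a list of rows, each a list of 6 numbers: the shift along the tool's x, y, z scaled (see below), then the turn, a rotation vector about the tool's x, y, z scaled (see below). A call has 1 to 20 rows; each row is the pose to reach, as a shift and turn from the pose measured when the call began, along the tool's axes at that moment; what a row does not reach only later rows make up. The controller multiplies each number of a shift by 400 mm and each number of a turn by pi/2 rad. A row lasts 1/8 s, in which the tool goes at most 62.5 mm and 10.7 degrees, less where a joint would pass 70% of its speed; a pose out of reach is approached as far as the arm can. A call with a number of a shift or a turn outside -1 to 1 is refused whole. A call with a gripper value outside its range is refused whole. "jaw" is the finger opening in mm, from 0 to 85.4, set as the call begins (left out, the last holds). The fingers move at their own pace and stop on an object; the grip force is fixed at half the most. Time passes only in rows, so rows that repeat a pose let the fingers close. It gives the time, the measured TCP pose, the force and the opening at its end, in the units of the state.
- state(): the state, without advancing time (a new reading comes with each control period).
- viewer.snapshot(name): name is "scene" or "top" or "wrist"; returns (picture, depth): 480x640x3 uint8, blue, green, red; 480x640 float32, mm along the optical axis (not along the pixel's ray), 0 where there is no reading.
- viewer.calibration(name): a dict with "fov_y" (degrees; the focal length in pixels is half the picture's height over the tangent of half this angle, whatever the lens; pixels are square), "cx", "cy" (the principal point, pixels), "k1" (the pictures are not rectified: a ray, as slopes to the right and down, at radius r is drawn at 1 + k1 r^2 times it, then the intrinsics apply), "rvec" (rotation vector, rad) and "tvec" (3), from world to camera coordinates, as OpenCV has them. Camera axes: x right, y down, z forward; pixel columns grow to the right and rows downward; lengths in mm; the calibration is good to about 2 mm. A picture is of the moment at which its call begins: read the wrist's pose just before it. calibration takes no time and is no camera call; for the wrist camera it gives the pose at the moment of the call.
- order.close_job(): hands the job in, once; it reports no verdict.
The state is a dict: "t": time; "joint_positions": joint angles; "qd": joint speeds; "joint_efforts": joint torques, N m; "position": TCP position; "tool_rot": TCP orientation; "ft_force": force on the tool from outside, world axes, zero at the start; "torque": the same for the moment, N m; "gripper_width": opening from 0.0 (shut) to 1.0 (fully open).
Only numpy, scipy, OpenCV 4.12 (cv2) and the standard library are available. Lean on these libraries where they do the work, as an engineer would, in place of code of your own. Each camera call takes 0.05 s, during which the arm holds its last target. There are 200 camera calls.

### The job

Pick up the rotor carrier by its black grip, lift it over the drying rail's end stop on the side of the other rail, and set it down on the nearer end of that test rail. With it resting on the rail, slide it gently along, feeling for the notch, until its saddle drops fully home in the notch; leave it hanging there upright and let go. Never push the carrier hard against either rail (stay well under 20 N), do not drop it, and leave the spool, tub and jar where they are.

Things in the scene. Friction and masses are not known exactly. Their poses are not given: they have to be found in the camera images.
- carrier: Aluminium rotor carrier hanging astride the drying rail, 0.18-0.27 kg in all. Origin: middle of its saddle's flat underside, which lies on the rail; z up, y along the rail. Saddle 36 mm long (y), 8 mm thick; skirts at both sides (x) leave a 16 mm slot for the 12 mm rail and flare out to end 14 mm below the origin. To pass an end stop the origin must be 30 to 50 mm above the rail's top.
- grip_mid (a point): Middle of the carrier's black upright grip block, 16 x 16 mm, 40 mm tall, sides square to the carrier; 40 mm above the carrier's origin when unloaded, its underside then 12 mm above the saddle. It is sprung straight up and down on the saddle, 0.6 N per mm, 9 mm either way, and damped (20 N per m/s): lifted it stretches 2.5 to 4 mm, pressed onto a rail it sinks.
- rotor_low (a point): Lower end of the copper-wound rotor (40 mm across) that the carrier bears, 144 mm below the carrier's origin. A 4 mm arm on the carrier's +x side (away from the robot, outer face 20 mm from the origin) goes down to a foot under the rail, foot top 90 mm below the origin, holding the rotor: lifted over 50 mm, the foot comes up against the rail or its bracket.
- dry_stand: Fixed stand of the drying rail (plain, no notch); the left or the right one of the two stands. Origin on the table straight below the rail's centre; x away from the robot, y along the rail. A bracket 22 mm wide under the rail's middle, down to 36 mm below its top, leads to a post 70 mm on the robot's side (-x) on a 10 mm base plate. The stands are turned up to 0.13 rad and need not be in line.
- dry_top (a point): Centre of the drying rail's top, 220 mm above its stand's origin. Steel bar 12 mm wide, 26 mm high, 220 mm long (y -110 to 110 mm), with an end stop at each end: 8 mm thick (y), 20 mm wide (x), standing 15 mm above the rail's top.
- test_stand: Fixed stand of the test rail, same build; origin on the table below the middle of its bracket, y along the rail. The test bar is clamped in the bracket anywhere up to 40 mm to either side along y; where is not measured. A carrier fully home in the notch has its origin 212 mm above this origin.
- test_top (a point): Point at the test rail's top height, 220 mm straight above the test stand's origin. The bar is 320 mm long, end stops as on the drying rail, with one notch across its top at mid-length: 40 mm long (y), 8 mm deep, upright walls, its middle -40 to 40 mm along y from this point, to be found by feel. A saddle set down with its middle 91 mm from here rests on plain rail, clear of notch and stop.
- spool: Loose copper wire spool, 52 mm across, 46 mm tall, on the table near the gap between the rails; origin under its centre. A bystander.
- tub: Loose clear plastic tub 130 x 180 x 60 mm with magnets in it, beyond the rails; origin under its centre. A bystander.
- jar: Loose amber jar, 64 mm across, 85 mm tall, beyond the rails; origin under its centre. A bystander.
Mind the look-alikes: they are no part of the job. Several things have the shape of the carrier; the one meant has the colours described above.

How it is judged (in metres and radians):
On the way, in this order (a step that is already met when the one before it is completed fails the run):
1. the carrier passes, lifted clear, over the drying rail's end stop on the side of the test rail (x of carrier in the frame of dry_stand between -0.02 and 0.02 m and z of carrier in the frame of dry_stand above 0.247 m and horizontal distance between carrier and test_stand below 0.43 m and horizontal distance between carrier and dry_stand between 0.085 and 0.13 m), for 0.02 s.
2. the carrier rests astride the nearer end of the test rail, before the notch (x of carrier in the frame of test_stand between -0.008 and 0.008 m and z of carrier in the frame of test_stand between 0.2165 and 0.223 m and horizontal distance between carrier and test_stand above 0.073 m and horizontal distance between carrier and dry_stand below 0.42 m and contact force between carrier and test_stand above 0.3 N), for 0.1 s.
3. the saddle has dropped home in the notch (x of carrier in the frame of test_stand between -0.008 and 0.008 m and y of carrier in the frame of test_stand between -0.047 and 0.047 m and z of carrier in the frame of test_stand between 0.208 and 0.2145 m), for 0.1 s.
At the end, for the whole second after the job is handed in: The carrier hangs at rest (under 0.02 m/s and 0.2 rad/s) in the test rail's notch: its origin 208 to 214.5 mm above the test stand's origin, within 8 mm of the rail's line and 47 mm of the stand's origin along it, upright within 0.08 rad, bearing on the rail with over 0.5 N (all of step 3 and angle between carrier's own z axis and vertical below 0.08 rad and contact force between carrier and test_stand above 0.5 N and linear speed of carrier below 0.02 m/s and angular speed of carrier below 0.2 rad/s); the robot touches nothing.
It fails at once if the carrier is pushed against the test rail with more than 20 N (contact force between carrier and test_stand above 20 N).
It fails at once if the carrier is pushed against the drying rail with more than 20 N (contact force between carrier and dry_stand above 20 N).
It fails at once if the carrier is dropped (height (world z) of carrier below 0.17 m).
It fails at once if the spool, tub or jar is moved more than 20 mm (distance of any of spool, tub, jar from where it was at the start of the episode above 0.02 m).
It also fails if it takes over 58 s, if anything falls off the work surface, if the arm or the gripper's body presses on something with over 40 N, if the wrist force passes 120 N, or if a joint passes its speed limit or range.

## Working session

There is one attempt and no reset: what is moved stays moved. The work goes in short steps, Python scripts to look and compute and a tool call to move; the robot and the scene stay as the last step left them, time stands still between calls to the robot, and variables do not carry over. Pictures are saved under pics/ and viewed, on a budget of 10 in all, crops included, one or two more only if the job needs it, and the job is handed in when it is done.

Besides the shell and the picture viewer there is one more tool, called after "Emit:" by a JSON object that holds its "api" and its "payload". carry_out: Moves the arm, as the interface text tells. Its arguments: {"type":"object","properties":{"deltas":{"type":"array","items":{"type":"array","items":{"type":"number"}}},"jaw":{"type":"number"}},"required":["deltas"]}

```bash
mkdir -p pics && cat > h.py <<'E'
import numpy as np,cv2,pickle
from bench import state,viewer,order,r
def snap(n):
    c=viewer.calibration(n); p,d=viewer.snapshot(n); return p,d,c
def K(c):
    f=240/np.tan(np.radians(c['fov_y']/2)); return f
def rays(c,px):
    px=np.atleast_2d(np.array(px,float)); f=K(c)
    q=(px-[c['cx'],c['cy']])/f; u=q.copy()
    for _ in range(20): u=q/(1+c['k1']*(u**2).sum(1,keepdims=True))
    return np.c_[u,np.ones(len(u))]
def RT(c):
    R=cv2.Rodrigues(np.array(c['rvec'],float))[0]; return R,np.array(c['tvec'],float).ravel()
def depthpt(c,px,z):
    R,t=RT(c); P=rays(c,px)*np.reshape(z,(-1,1)); return (P-t)@R
def plane(c,px,h):
    R,t=RT(c); o=-R.T@t; d=rays(c,px)@R; return o+d*((h-o[2])/d[:,2:3])
def cloud(c,d,m=None):
    v,u=np.nonzero((d>0) if m is None else (m&(d>0))); return np.c_[u,v],depthpt(c,np.c_[u,v],d[v,u])
def proj(c,P):
    R,t=RT(c); X=np.atleast_2d(P)@R.T+t; s=X[:,:2]/X[:,2:]; s=s*(1+c['k1']*(s**2).sum(1,keepdims=True)); return s*K(c)+[c['cx'],c['cy']]
E
python3 - <<'E'
from h import *
print(state())
D={}
for n in['scene','top','wrist']:
    D[n]=snap(n); c=D[n][2]; R,t=RT(c); print(n,c,-R.T@t)
    cv2.imwrite(f'pics/{n}0.png',D[n][0])
pickle.dump(D,open('d0.pkl','wb'))
E
```

```text
{'t': 0.0, 'joint_positions': array([ 6.52597357e+01,  1.36805237e+01, -8.16866405e-01,  7.55839914e+01,
        9.58229820e-05,  9.00009321e+01]), 'qd': array([ 0.04123973, -0.02620728,  0.01892794,  0.03616566, -0.02917919,
        0.06475637]), 'joint_efforts': array([ 2.28837023e-03, -5.38773930e+01,  3.46438980e+01,  1.84732274e-02,
        7.23448693e-05, -3.68996371e-05]), 'position': array([219.54200184, 476.43755413, 230.68210763]), 'tool_rot': array([-1.79918618e+02, -9.44990049e-05,  1.55258804e+02]), 'ft_force': array([-9.41670411e-01, -1.21552937e+00, -1.53820903e-04]), 'torque': array([ 0.01683413, -0.04424283,  0.02857495]), 'gripper_width': 0.9990069614838931}
scene {'fov_y': 44.87606129452003, 'cx': 319.5179489705932, 'cy': 227.14137426827813, 'k1': 0.05314285319132059, 'rvec': array([ 2.3537117 ,  0.8653119 , -0.30093207]), 'tvec': array([-360.56636573, -172.14992078, 1352.01311624])} [ 902.60852854 -497.50704549  961.96036805]
top {'fov_y': 43.11079595086666, 'cx': 311.64152723548835, 'cy': 237.49028689401558, 'k1': -0.15317413870578922, 'rvec': array([ 2.1698707 , -2.18382149,  0.05857398]), 'tvec': array([   8.53197604,  533.00113883, 1486.75027211])} [ 426.01507426  -20.5635946  1520.74905073]
wrist {'fov_y': 61.09669510426442, 'cx': 317.51218337212305, 'cy': 242.19342031701007, 'k1': -0.00734475613014015, 'rvec': array([-2.40819503, -1.54011094, -0.24890302]), 'tvec': array([-523.6226818 ,  -41.22903855,  381.59777107])} [145.63027384 510.12107964 374.25354086]
```

View pics/scene0.png

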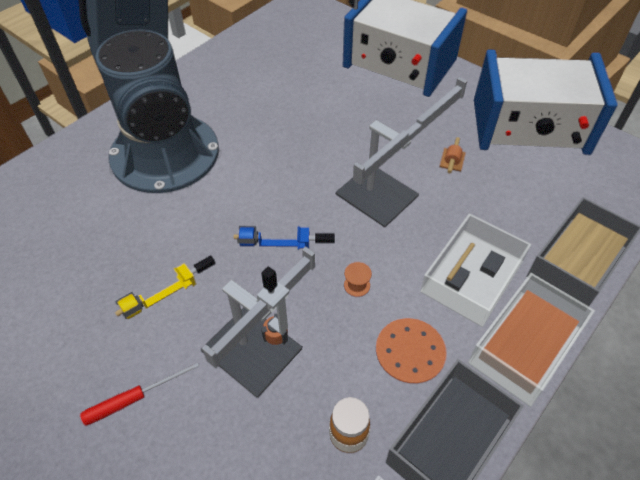

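View pics/top0.png

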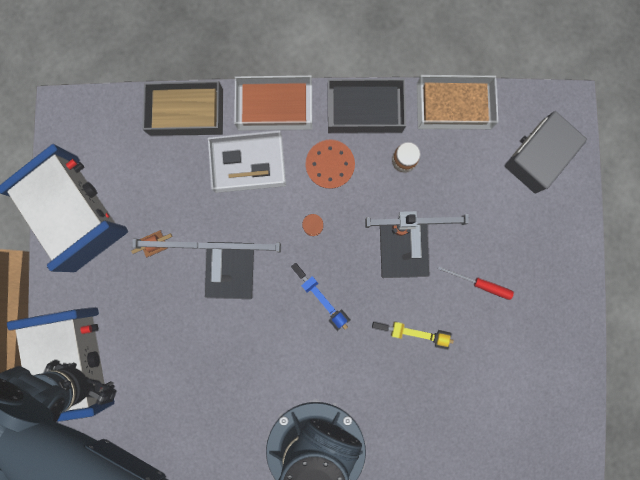

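Look-alikes in the top view: the carrier on the right rail at (408,217) with a black grip and copper rotor; a blue one lying at (322,302); a yellow one at (415,334); and copper clutter at (153,243). I choose the one hanging at (408,217). The test rail is the left one (ends at 135,243 and 278,247).

```bash
python3 - <<'E'
from h import *
D=pickle.load(open('d0.pkl','rb'))
for n in['top','scene']:
    p,d,c=D[n]; px,P=cloud(c,d)
    for nm,y0,y1 in[('dry',-420,-60),('test',30,460)]:
        m=(P[:,0]>420)&(P[:,0]<650)&(P[:,1]>y0)&(P[:,1]<y1)&(P[:,2]>214)&(P[:,2]<225)
        Q=P[m]
        if len(Q)<20: print(n,nm,len(Q));continue
        vx,vy,x0,y0_=cv2.fitLine(Q[:,:2].astype(np.float32),cv2.DIST_HUBER,0,.01,.01).ravel()
        if vy<0: vx,vy=-vx,-vy
        s=(Q[:,:2]-[x0,y0_])@[vx,vy]; e=(Q[:,:2]-[x0,y0_])@[vy,-vx]
        print(n,nm,len(Q),'yaw',np.degrees(np.arctan2(-vx,vy)),'s',s.min(),s.max(),'pt',x0,y0_,'e',np.percentile(e,[5,50,95]),'z',np.median(Q[:,2]),'ends',[ (x0+vx*k,y0_+vy*k) for k in(s.min(),s.max())])
        m=(P[:,0]>420)&(P[:,0]<650)&(P[:,1]>y0)&(P[:,1]<y1)&(P[:,2]>5)&(P[:,2]<14)
    for lo,hi in[(228,239),(265,295)]:
        m=(P[:,0]>420)&(P[:,0]<650)&(abs(P[:,1])<460)&(P[:,2]>lo)&(P[:,2]<hi)
        im=np.zeros(d.shape,np.uint8); im[px[m][:,1],px[m][:,0]]=1
        k,l,st,ce=cv2.connectedComponentsWithStats(im)
        for i in range(1,k):
            if st[i,4]>6:
                mm=m&(l[px[:,1],px[:,0]]==i); print(n,lo,ce[i].round(1),st[i,4],np.median(P[mm],0).round(1),'ext',P[mm].min(0).round(1),P[mm].max(0).round(1))
    # base plates: dark on table
    g=p.max(2); m=(g<75)&(d>0); pm=np.zeros(d.shape,bool); pm[px[:,1],px[:,0]]=(abs(P[:,2]-10)<8)&(P[:,0]>330)&(P[:,0]<650)&(abs(P[:,1])<350)
    k,l,st,ce=cv2.connectedComponentsWithStats((m&pm).astype(np.uint8))
    for i in range(1,k):
        if st[i,4]>300:
            cs,_=cv2.findContours((l==i).astype(np.uint8),0,2); q=max(cs,key=cv2.contourArea).reshape(-1,2); print(n,'plate',ce[i],st[i],cv2.minAreaRect(plane(c,q,10)[:,:2].astype(np.float32)))
p,d,c=D['top']
a=cv2.resize(p[200:280,120:290],(800,376),interpolation=2); b=cv2.resize(p[190:290,350:480],(800,615),interpolation=2)[:220]
s=cv2.resize(D['scene'][0][235:395,195:345],(450,480),interpolation=2)
o=np.zeros((600,800,3),np.uint8); o[:240]=a[60:300]; o[240:460]=b; 
o=cv2.resize(o[:460],(640,368)); o2=np.zeros((600,800,3),np.uint8); o2[:368,:640]=o
cv2.imwrite('pics/c1.png',np.hstack([cv2.resize(s,(345,368)),cv2.resize(o,(455,368))]))
E
```

```text
top dry 462 yaw 1.3315222 s -100.4557870608554 113.1419271254994 pt 553.5971 -228.55247 e [-5.79728953  0.0077058   6.13647114] z 220.76985888131165 ends [(np.float64(555.931434098925), np.float64(-328.981138065731)), (np.float64(550.9679873800633), np.float64(-115.44109719330764))]
top test 710 yaw -1.9751446 s -150.60632520718002 154.10549311978767 pt 504.03113 230.72047 e [-5.63926174e+00  2.07188971e-04  5.67487481e+00] z 220.28967097991142 ends [(np.float64(498.84033729701076), np.float64(80.20363014236457)), (np.float64(509.3425207216556), np.float64(384.7344072640999))]
top 228 [405.8 217.4] 97 [ 562.7 -196.4  230.2] ext [ 541.  -222.3  228. ] [ 573.5 -187.   235.8]
top 228 [466.  218.5] 29 [ 557.2 -328.7  234.2] ext [ 546.7 -333.   229. ] [ 566.  -325.5  238.7]
top 228 [367.5 221.5] 40 [ 550.9 -117.5  234.9] ext [ 541.3 -120.9  229.1] [ 560.5 -114.3  238.8]
top 228 [414.6 223.8] 12 [ 545.1 -219.3  231.3] ext [ 543.  -223.5  228.2] [ 551.7 -213.1  234.6]
top 228 [134.3 241.6] 26 [512.6 384.6 234.1] ext [499.7 381.4 228.1] [519.3 388.4 238. ]
top 228 [277.5 246.4] 37 [499.9  74
[... 712 characters left out ...]
28901977637037))]
scene 228 [461.5  80.5] 44 [511.  386.  233.1] ext [500.3 380.4 228.4] [519.6 390.8 237.8]
scene 228 [358.9 166.8] 60 [499.9  74.5 233. ] ext [490.5  71.1 228.1] [510.   81.5 236. ]
scene 228 [308.2 252.4] 78 [ 553.  -118.1  233.6] ext [ 541.5 -121.6  228. ] [ 562.3 -112.1  236.7]
scene 228 [270.4 292.1] 12 [ 556.3 -206.3  230.2] ext [ 552.3 -209.   228.6] [ 559.8 -202.   237.5]
scene 228 [278.6 297.8] 13 [ 570.9 -205.5  228.9] ext [ 569.3 -211.1  228. ] [ 573.7 -196.8  231.2]
scene 228 [208.7 350.7] 98 [ 557.1 -328.5  233.6] ext [ 546.9 -333.5  228.4] [ 566.8 -323.7  236.7]
scene 265 [268.4 274.6] 173 [ 556.  -205.6  277.1] ext [ 545.8 -212.1  265.1] [ 562.8 -194.5  283.4]
```

View pics/c1.png

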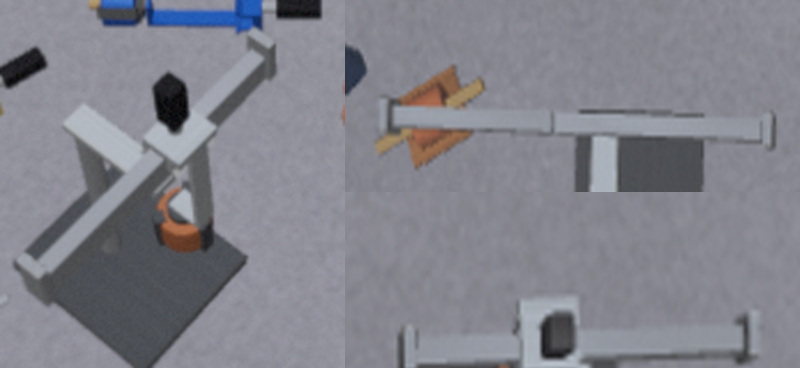

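```bash
cat >> h.py <<'E'
from scipy.spatial.transform import Rotation as Ro
def delta(p,yaw,s=None,tilt0=True):
    s=s or state(); R0=Ro.from_euler('xyz',s['tool_rot'],degrees=True)
    R1=Ro.from_euler('xyz',[180,0,yaw],degrees=True)
    t=R0.inv().apply(np.array(p)-s['position'])/400; w=(R0.inv()*R1).as_rotvec()/(np.pi/2)
    return np.r_[t,w].round(4).tolist()
E
python3 - <<'E'
from h import *
print(delta([250,430,340],140)); print(delta([505,70,376],88))
D=pickle.load(open('d0.pkl','rb'))
p,d,c=D['top'];print(plane(c,[[217,250],[222,250],[212,250]],205))
E
```

```text
[-0.1178, -0.0741, -0.2729, -0.0007, 0.0001, 0.1696]
[-1.0734, -0.6248, -0.3623, -0.0006, 0.0004, 0.7473]
[[493.87060412 208.68093846 205.        ]
 [493.80775426 197.6620136  205.        ]
 [493.93295672 219.71641852 205.        ]]
```

Emit:
{"api": "carry_out", "payload": {"deltas": [[-0.06, -0.035, -0.12, 0, 0, 0.07], [-0.15, -0.08, -0.24, 0, 0, 0.17], [-0.28, -0.16, -0.36, 0, 0, 0.28], [-0.42, -0.24, -0.36, 0, 0, 0.39], [-0.56, -0.32, -0.36, 0, 0, 0.5], [-0.7, -0.4, -0.36, 0, 0, 0.61], [-0.84, -0.48, -0.36, 0, 0, 0.7], [-0.96, -0.56, -0.36, 0, 0, 0.745], [-1, -0.62, -0.36, 0, 0, 0.747], [-1, -0.625, -0.362, -0.0006, 0.0004, 0.747], [-1, -0.625, -0.362, -0.0006, 0.0004, 0.747]]}}

```text
t: 1.52
position: [478.1, 82.2, 375.8]
tool_rot: [-180.0, -0.0, 88.0]
ft_force: [-0.3, -0.0, -0.4]
gripper_width: 0.999
```

```bash
python3 - <<'E'
from h import *
s=state();print(s['t'],s['position'],s['tool_rot'],s['joint_positions'].round(1))
D=snap('wrist');pickle.dump(D,open('w1.pkl','wb'));cv2.imwrite('pics/w1.png',D[0])
R,t=RT(D[2]);print(-R.T@t, state()['position'])
print(delta([554,-205,400],91.3))
E
```

```text
1.525 [478.13410076  82.21228659 375.82445405] [-1.79978488e+02 -1.03910262e-02  8.79855677e+01] [  9.7   9.4  14.7  95.3   0.  101.8]
[481.21793218 163.09370488 519.36528245] [478.04016324  82.73419545 375.91599644]
[-0.7124, 0.2143, -0.0604, -0.0001, -0.0001, -0.0361]
```

View pics/w1.png

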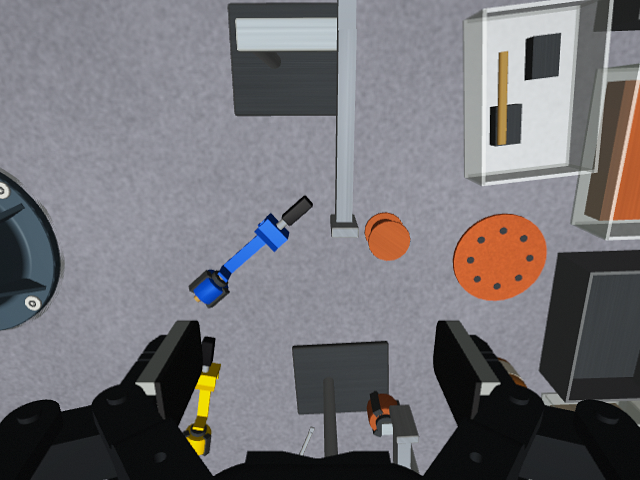

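Wrist view: the test rail runs from its near end stop (344,225) to the top edge, the bracket arm spans rows 17–50 at columns 237–338, and the spool is at (388,240).

```bash
python3 - <<'E'
from h import *
p,d,c=pickle.load(open('w1.pkl','rb')); px,P=cloud(c,d)
m=(P[:,0]>470)&(P[:,0]<540)&(P[:,1]>85)&(P[:,2]>212)&(P[:,2]<226)&(px[:,1]<215)
Q=P[m]; 
vx,vy,x0,y0=cv2.fitLine(Q[:,:2].astype(np.float32),cv2.DIST_HUBER,0,.01,.01).ravel()
print('rail',len(Q),np.degrees(np.arctan2(-vx,vy)),x0,y0,np.median(Q[:,2]),Q[:,1].min(),Q[:,1].max(),'x at115',x0+vx/vy*(115-y0))
for lo in range(90,290,20):
    q=Q[(Q[:,1]>lo)&(Q[:,1]<lo+20)]
    if len(q): print(lo,np.percentile(q[:,0],[2,50,98]).round(1),q[:,2].mean().round(1))
m=(P[:,0]>480)&(P[:,0]<520)&(P[:,1]>60)&(P[:,1]<90)&(P[:,2]>230)&(P[:,2]<240);print('stop',P[m].min(0),P[m].max(0),np.median(P[m],0))
m=(px[:,0]>245)&(px[:,0]<325)&(px[:,1]<60)&(P[:,2]>150);print('brk',P[m].min(0),P[m].max(0),np.median(P[m],0))
E
```

```text
rail 3695 -2.02062 500.463 160.6467 220.77938098520704 85.0503546314172 229.83647703088155 x at115 498.85254
90 [492.5 498.4 504.4] 220.7
110 [493.1 498.8 505.3] 220.7
130 [494.  499.8 505.5] 221.0
150 [494.5 500.3 506.4] 220.8
170 [495.2 501.1 507.2] 220.7
190 [495.9 502.  508. ] 220.9
210 [496.8 502.3 508.2] 213.7
stop [487.68461562  71.17453807 230.18327167] [507.44823772  79.20215943 237.81410696] [497.58313631  75.84984588 235.65645671]
brk [428.92146904 201.62571958 150.88049114] [487.79858353 225.57069196 197.53453565] [459.26209377 213.24418518 194.76002156]
```

Emit:
{"api": "carry_out", "payload": {"deltas": [[-0.1, 0.03, -0.05, 0, 0, -0.02], [-0.24, 0.07, -0.1, 0, 0, -0.036], [-0.38, 0.11, -0.1, 0, 0, -0.036], [-0.5, 0.15, -0.1, 0, 0, -0.036], [-0.62, 0.19, -0.1, 0, 0, -0.036], [-0.69, 0.21, -0.1, 0, 0, -0.036], [-0.712, 0.214, -0.1, 0, 0, -0.036], [-0.712, 0.214, -0.1, 0, 0, -0.036], [-0.712, 0.214, -0.1, 0, 0, -0.036]]}}

```text
t: 2.7
position: [553.8, -203.3, 416.3]
tool_rot: [180.0, -0.0, 91.4]
ft_force: [-0.5, -1.1, -0.2]
gripper_width: 1.002
```

```bash
python3 - <<'E'
from h import *
s=state();print(s['t'],s['position'],s['tool_rot'],s['joint_positions'].round(1))
D=snap('wrist');pickle.dump(D,open('w2.pkl','wb'));cv2.imwrite('pics/w2.png',D[0])
p,d,c=D; px,P=cloud(c,d)
m=(P[:,0]>530)&(P[:,0]<580)&(P[:,1]<-70)&(P[:,1]>-240)
for lo,hi in((205,240),(262,290)):
    q=m&(P[:,2]>lo)&(P[:,2]<hi)
    for y in range(-240,-70,10):
        k=P[q&(P[:,1]>y)&(P[:,1]<=y+10)]
        if len(k)>3: print(lo,y,len(k),np.percentile(k[:,0],[2,50,98]).round(1),np.median(k[:,2]).round(1), k[:,1].min().round(1),k[:,1].max().round(1))
E
```

```text
2.7 [ 553.8442531 -203.3146367  416.2885309] [ 1.79981282e+02 -1.61630339e-02  9.13798728e+01] [-20.2  22.3  38.9 106.6   0.   68.5]
205 -240 127 [547.  553.1 558.5] 221.0 -239.8 -231.5
205 -230 54 [536.8 564.  572.3] 228.6 -222.6 -220.0
205 -220 228 [536.6 563.9 572.2] 228.8 -220.0 -210.1
205 -210 245 [536.6 563.5 571.8] 228.7 -209.9 -200.0
205 -200 494 [536.5 554.7 571.2] 228.9 -200.0 -190.0
205 -190 404 [537.3 553.4 570.4] 224.9 -190.0 -180.0
205 -180 172 [546.  551.8 556.9] 221.0 -180.0 -170.0
205 -170 169 [545.9 551.6 556.6] 221.0 -170.0 -160.1
205 -160 168 [545.7 550.7 556.4] 221.1 -159.7 -150.0
205 -150 179 [545.6 551.2 556.2] 220.9 -150.0 -140.4
205 -140 192 [544.6 550.3 555.9] 221.0 -139.9 -130.4
205 -130 242 [541.7 550.1 558.3] 221.4 -129.9 -120.0
205 -120 218 [540.9 550.7 559.7] 235.9 -120.0 -114.1
262 -220 60 [545.1 551.8 559.4] 280.1 -212.6 -210.1
262 -210 293 [544.9 552.7 559.9] 280.4 -210.0 -200.0
262 -200 237 [544.7 552.5 559.8] 277.6 -200.0 -196.0
```

View pics/w2.png

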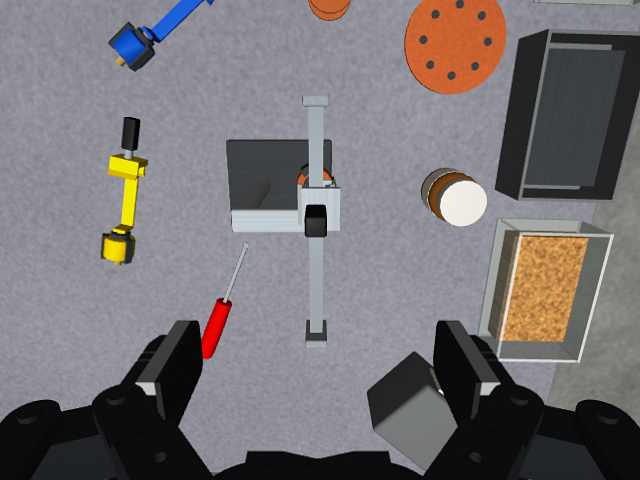

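The carrier's black grip is at (316,218) in the wrist view, centred on the rail with clear fingers. Going down now.

Emit:
{"api": "carry_out", "payload": {"deltas": [[-0.0025, -0.0036, 0.12, 0, 0, 0], [-0.0025, -0.0036, 0.24, 0, 0, 0], [-0.0025, -0.0036, 0.33, 0, 0, 0], [-0.0025, -0.0036, 0.4, 0, 0, 0], [-0.0025, -0.0036, 0.43, 0, 0, 0], [-0.0025, -0.0036, 0.432, 0, 0, 0], [-0.0025, -0.0036, 0.432, 0, 0, 0]]}}

```text
t: 3.62
position: [553.0, -204.4, 244.9]
tool_rot: [179.9, 0.0, 91.4]
ft_force: [0.3, 0.2, 0.7]
gripper_width: 0.999
```

Emit:
{"api": "carry_out", "payload": {"deltas": [[0, 0, 0, 0, 0, 0], [0, 0, 0, 0, 0, 0], [0, 0, 0, 0, 0, 0], [0, 0, 0, 0, 0, 0], [0, 0, 0, 0, 0, 0], [0, 0, 0, 0, 0, 0], [0, 0, 0, 0, 0, 0], [0, 0, 0, 0, 0, 0]], "jaw": 8}}

```text
t: 4.62
position: [553.0, -204.4, 244.8]
tool_rot: [179.9, 0.0, 91.4]
ft_force: [-0.4, -0.2, 1.0]
gripper_width: 0.179
```

```bash
python3 - <<'E'
from h import *
s=state();print(s['t'],s['position'],s['tool_rot'],s['ft_force'],s['torque'],s['gripper_width'])
E
```

```text
4.625 [ 552.97223446 -204.38248863  244.83403953] [1.79881149e+02 3.06325637e-02 9.13964838e+01] [-0.4326458  -0.21844649  0.95209747] [-0.08554241  0.12610614 -0.01692561] 0.17918136271122337
```

Emit:
{"api": "carry_out", "payload": {"deltas": [[0, 0, -0.012, 0, 0, 0], [0, 0, -0.03, 0, 0, 0], [0, 0, -0.055, 0, 0, 0], [0, 0, -0.08, 0, 0, 0], [0, 0, -0.1, 0, 0, 0], [0, 0, -0.108, 0, 0, 0], [0, 0, -0.109, 0, 0, 0], [0, 0, -0.109, 0, 0, 0], [0, 0, -0.109, 0, 0, 0]]}}

```text
t: 5.75
position: [552.8, -204.3, 288.1]
tool_rot: [179.9, 0.0, 91.4]
ft_force: [-0.6, -0.2, -1.3]
gripper_width: 0.177
```

```bash
python3 - <<'E'
from h import *
s=state();print(s['t'],s['position'],s['tool_rot'],s['ft_force'],s['gripper_width'])
D=snap('scene');cv2.imwrite('pics/s2.png',cv2.resize(D[0][180:400,180:400],(600,600)))
xd=lambda y:553-np.tan(np.radians(1.4))*(y+204.4)
for p,yaw in[((xd(-160),-160),91.4),((xd(-60),-60),91.4),((495.8,20),88),((498,90),88),((499.2,118),88)]: print(p,delta([*p,s['position'][2]],yaw,s))
E
```

```text
5.75 [ 552.76605801 -204.28976574  288.09032379] [1.79913283e+02 1.66361394e-02 9.13979464e+01] [-0.55935503 -0.19363911 -1.30212903] 0.17707762619968223
(np.float64(551.9148873728144), -160) [0.1107, 0.0006, -0.0, 0.001, 0.0002, -0.0]
(np.float64(549.4709400142883), -60) [0.3608, 0.0006, -0.0001, 0.001, 0.0002, -0.0]
(495.8, 20) [0.564, -0.1287, -0.0004, 0.001, 0.0002, 0.0378]
(498, 90) [0.7388, -0.1189, -0.0004, 0.001, 0.0002, 0.0378]
(499.2, 118) [0.8088, -0.1142, -0.0004, 0.001, 0.0002, 0.0378]
```

View pics/s2.png

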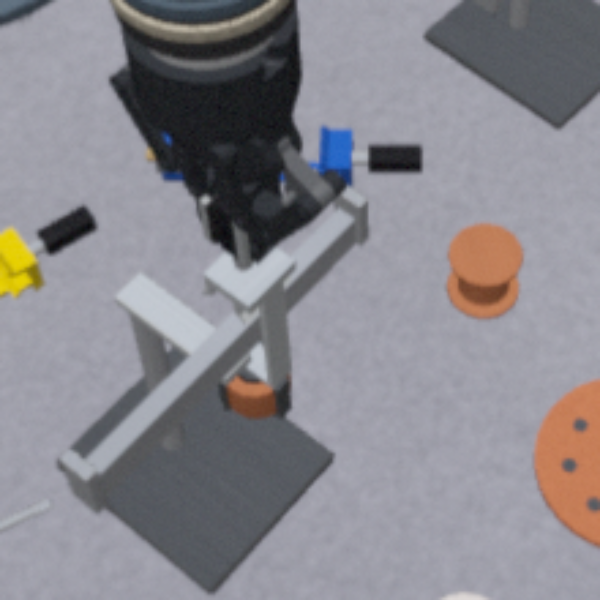

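The carrier hangs lifted off the rail, at crop (255,280). I'll move it along the rail, over the stop, across, and above the test rail's near end.

Emit:
{"api": "carry_out", "payload": {"deltas": [[0.03, 0.0006, 0, 0.001, 0, 0], [0.08, 0.0006, 0, 0.001, 0, 0], [0.14, 0.0006, 0, 0.001, 0, 0], [0.2, 0.0006, 0, 0.001, 0, 0], [0.26, 0.0006, 0, 0.001, 0, 0], [0.32, 0.0006, 0, 0.001, 0, 0], [0.36, 0, 0, 0.001, 0, 0.005], [0.4, -0.02, 0, 0.001, 0, 0.012], [0.44, -0.05, 0, 0.001, 0, 0.02], [0.48, -0.085, 0, 0.001, 0, 0.03], [0.515, -0.115, 0, 0.001, 0, 0.0378], [0.535, -0.128, 0, 0.001, 0, 0.0378], [0.545, -0.1295, 0, 0.001, 0, 0.0378], [0.55, -0.1295, 0, 0.001, 0, 0.0378], [0.55, -0.1295, 0, 0.001, 0, 0.0378]]}}

```text
t: 7.68
position: [495.9, 14.2, 287.9]
tool_rot: [-180.0, 0.0, 88.0]
ft_force: [0.1, -0.5, -1.9]
gripper_width: 0.178
```

```bash
python3 - <<'E'
from h import *
s=state();print(s['t'],s['position'],s['tool_rot'],s['ft_force'],s['gripper_width'])
for p,yaw in[((498,90),88),((499.2,118),88)]: print(p,delta([*p,288],yaw,s))
E
```

```text
7.675 [495.94642381  14.24362772 287.85389974] [-1.79996030e+02  1.82976612e-02  8.79886771e+01] [ 0.07226472 -0.5176637  -1.85258484] 0.1779605208866855
(498, 90) [0.1895, -0.0015, -0.0004, -0.0, 0.0002, -0.0001]
(499.2, 118) [0.2595, -0.001, -0.0004, -0.0, 0.0002, -0.0001]
```

Emit:
{"api": "carry_out", "payload": {"deltas": [[0.02, 0, 0, 0, 0, 0], [0.06, -0.001, 0, 0, 0, 0], [0.11, -0.001, 0, 0, 0, 0], [0.16, -0.001, 0, 0, 0, 0], [0.21, -0.001, 0, 0, 0, 0], [0.245, -0.001, 0, 0, 0, 0], [0.258, -0.001, 0, 0, 0, 0], [0.2595, -0.001, 0, 0, 0, 0], [0.2595, -0.001, 0, 0, 0, 0], [0.2595, -0.001, 0, 0, 0, 0], [0.2595, -0.001, 0, 0, 0, 0]]}}

```text
t: 9.05
position: [499.2, 117.6, 287.9]
tool_rot: [180.0, 0.0, 88.0]
ft_force: [-0.3, -0.1, -2.0]
gripper_width: 0.174
```

```bash
python3 - <<'E'
from h import *
s=state();print(s['t'],s['position'],s['tool_rot'],s['ft_force'],s['torque'],s['gripper_width'])
D=snap('wrist');T=snap('top');S=snap('scene');pickle.dump((D,T,S),open('w3.pkl','wb'))
o=np.hstack([cv2.resize(D[0],(430,322)),cv2.resize(S[0][60:250,270:480],(356,322))]);cv2.imwrite('pics/w3.png',o)
for n,(p,d,c) in (('w',D),('t',T)):
    px,P=cloud(c,d)
    for y in range(95,200,6):
        for lo,hi in((214,226),(252,275)):
            k=P[(abs(P[:,0]-500)<32)&(P[:,1]>y)&(P[:,1]<=y+6)&(P[:,2]>lo)&(P[:,2]<hi)]
            if len(k)>3: print(n,lo,y,len(k),np.percentile(k[:,0],[2,50,98]).round(1),np.median(k[:,2]).round(1))
E
```

```text
9.05 [499.2328687  117.61986364 287.86145935] [1.79999222e+02 2.16968862e-02 8.79514369e+01] [-0.30495673 -0.06784781 -1.99150271] [-0.05037027  0.03645317  0.06534609] 0.17404924318723702
w 252 107 46 [516.3 517.6 518.6] 268.1
w 252 113 349 [487.8 511.  519. ] 268.2
w 214 119 169 [493.7 500.3 518.9] 220.9
w 252 119 912 [488.1 503.1 518.5] 268.3
w 214 125 231 [493.8 499.8 509.7] 221.0
w 252 125 945 [488.1 503.7 519. ] 268.3
w 214 131 237 [494.1 500.  505.5] 221.0
w 252 131 1260 [488.2 502.8 518.9] 267.7
w 214 137 234 [494.4 499.9 505.7] 221.0
w 214 143 251 [494.2 500.  505.8] 220.9
w 214 149 257 [494.4 500.2 506. ] 221.0
w 214 155 258 [494.7 500.4 506.2] 220.9
w 214 161 268 [495.  500.7 506.4] 220.9
w 214 167 273 [495.3 500.9 506.5] 221.0
w 214 173 267 [495.5 501.1 506.7] 221.0
w 214 179 281 [495.8 501.3 506.9] 220.9
w 214 185 297 [495.6 501.5 507.1] 221.0
w 214 191 315 [495.9 501.7 507.7] 221.0
w 214 197 324 [496.2 502.  507.9] 221.0
t 214 95 4 [501.  504.1 505.2] 223.2
```

View pics/w3.png

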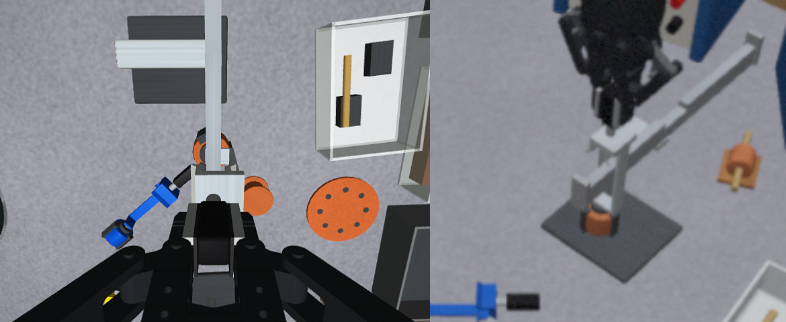

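In the wrist view the saddle at (218,187) sits squarely over the rail, within about 0.5 mm. Lowering it.

Emit:
{"api": "carry_out", "payload": {"deltas": [[0, 0, 0.02, 0, 0, 0], [0, 0, 0.05, 0, 0, 0], [0, 0, 0.075, 0, 0, 0], [0, 0, 0.088, 0, 0, 0], [0, 0, 0.093, 0, 0, 0], [0, 0, 0.097, 0, 0, 0], [0, 0, 0.101, 0, 0, 0], [0, 0, 0.105, 0, 0, 0], [0, 0, 0.107, 0, 0, 0], [0, 0, 0.107, 0, 0, 0], [0, 0, 0.107, 0, 0, 0], [0, 0, 0.107, 0, 0, 0]]}}

```text
t: 10.7
position: [499.4, 117.8, 245.2]
tool_rot: [180.0, 0.0, 88.0]
ft_force: [0.8, 0.8, 0.3]
gripper_width: 0.18
```

```bash
python3 - <<'E'
from h import *
s=state();print(s['t'],s['position'],s['tool_rot'],s['ft_force'],s['torque'],s['gripper_width'])
D=snap('scene');cv2.imwrite('pics/s4.png',cv2.resize(D[0][100:250,300:480],(720,600),interpolation=2))
E
```

```text
10.7 [499.38240524 117.83112015 245.15378437] [1.79977659e+02 1.42167985e-02 8.79697808e+01] [0.79706871 0.76950325 0.30535762] [ 0.04353981 -0.17785906 -0.07561424] 0.18000899155656716
```

View pics/s4.png

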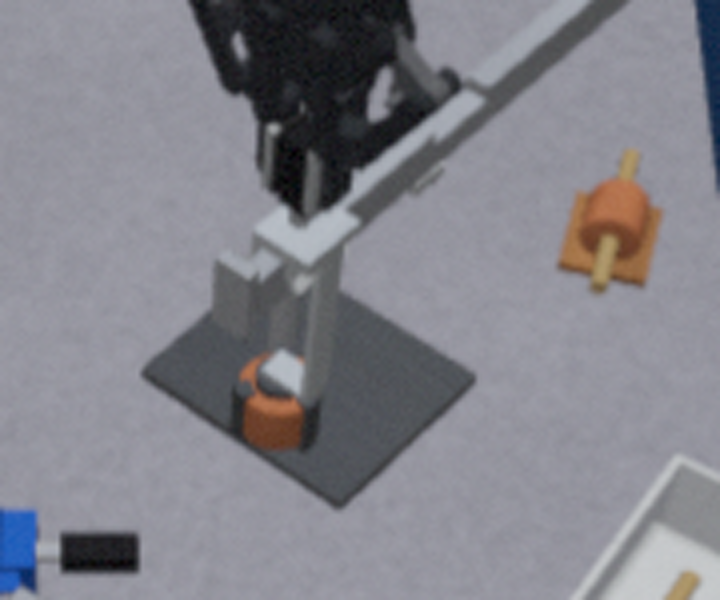

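The saddle rests astride the rail's near end (crop 300,225), and about 2.3 N of weight has gone to the rail. I'll press lightly and slide up to just short of the expected notch.

Emit:
{"api": "carry_out", "payload": {"deltas": [[0, 0, 0.006, 0, 0, 0], [0, 0, 0.012, 0, 0, 0], [0.01, 0, 0.012, 0, 0, 0], [0.03, 0, 0.012, 0, 0, 0], [0.05, 0, 0.012, 0, 0, 0], [0.07, 0, 0.012, 0, 0, 0], [0.09, 0, 0.012, 0, 0, 0], [0.11, 0, 0.012, 0, 0, 0], [0.13, 0, 0.012, 0, 0, 0], [0.15, 0, 0.012, 0, 0, 0], [0.17, 0, 0.012, 0, 0, 0], [0.18, 0, 0.012, 0, 0, 0], [0.18, 0, 0.012, 0, 0, 0]]}}

```text
t: 12.38
position: [501.9, 190.6, 240.3]
tool_rot: [180.0, -0.1, 88.0]
ft_force: [-0.6, 1.4, 2.9]
gripper_width: 0.176
```

```bash
python3 - <<'E'
from h import *
s=state();print(s['t'],s['position'],s['tool_rot'],s['ft_force'],s['torque'],s['gripper_width'])
E
```

```text
12.375 [501.94132387 190.5572459  240.34541469] [ 1.79982552e+02 -5.03104996e-02  8.80090690e+01] [-0.61239156  1.3825028   2.92211449] [ 0.28741873  0.06842023 -0.03551397] 0.17561612773488003
```

Emit:
{"api": "carry_out", "payload": {"deltas": [[0.008, 0, 0, 0, 0, 0], [0.018, 0, 0, 0, 0, 0], [0.028, 0, 0, 0, 0, 0], [0.038, 0, 0, 0, 0, 0], [0.048, 0, 0, 0, 0, 0], [0.058, 0, 0, 0, 0, 0], [0.068, 0, 0, 0, 0, 0], [0.075, 0, 0, 0, 0, 0], [0.075, 0, 0, 0, 0, 0]]}}

```text
t: 13.5
position: [503.0, 221.0, 240.3]
tool_rot: [180.0, -0.1, 88.0]
ft_force: [-0.0, 0.1, 2.8]
gripper_width: 0.181
```

Emit:
{"api": "carry_out", "payload": {"deltas": [[0.004, 0, 0, 0, 0, 0], [0.009, 0, 0, 0, 0, 0], [0.014, 0, 0, 0, 0, 0], [0.014, 0, 0, 0, 0, 0]]}}

```text
t: 14.0
position: [503.2, 226.8, 240.3]
tool_rot: [180.0, -0.1, 88.0]
ft_force: [0.6, -2.1, 3.4]
gripper_width: 0.176
```

Emit:
{"api": "carry_out", "payload": {"deltas": [[0.004, 0, 0, 0, 0, 0], [0.008, 0, 0, 0, 0, 0], [0.01, 0, 0, 0, 0, 0], [0.01, 0, 0, 0, 0, 0]]}}

```text
t: 14.5
position: [503.2, 231.1, 240.0]
tool_rot: [-180.0, -0.1, 88.1]
ft_force: [-0.2, 0.6, -1.0]
gripper_width: 0.173
```

The feel changed at y≈230: Fz went from +3 to −1 N, so the saddle has dropped. I'll lower 3–4 mm to seat it.

Emit:
{"api": "carry_out", "payload": {"deltas": [[0, 0, 0.003, 0, 0, 0], [0, 0, 0.006, 0, 0, 0], [0, 0, 0.01, 0, 0, 0], [0, 0, 0.01, 0, 0, 0], [0, 0, 0.01, 0, 0, 0]]}}

```text
t: 15.12
position: [503.2, 231.1, 236.2]
tool_rot: [-180.0, -0.1, 88.1]
ft_force: [-0.6, 0.1, 1.2]
gripper_width: 0.177
```

```bash
python3 - <<'E'
from h import *
s=state();print(s['t'],s['position'],s['tool_rot'],s['ft_force'],s['torque'],s['gripper_width'])
D=snap('scene');p,d,c=D
px,P=cloud(c,d);q=P[(abs(P[:,0]-503)<22)&(abs(P[:,1]-231)<25)&(P[:,2]>208)&(P[:,2]<232)]
print(len(q),np.histogram(q[:,2],bins=12,range=(208,232)))
cv2.imwrite('pics/s5.png',cv2.resize(p[60:210,310:490],(720,600),interpolation=2))
E
```

```text
15.125 [503.22305969 231.07457653 236.17199252] [-1.79985026e+02 -1.12307002e-01  8.80527366e+01] [-0.56773038  0.14807799  1.21259514] [-0.10015764  0.08077691 -0.01839661] 0.17680017712789362
289 (array([10, 12, 16, 15, 52, 96, 65, 15,  3,  2,  1,  2]), array([208., 210., 212., 214., 216., 218., 220., 222., 224., 226., 228.,
       230., 232.]))
```

View pics/s5.png

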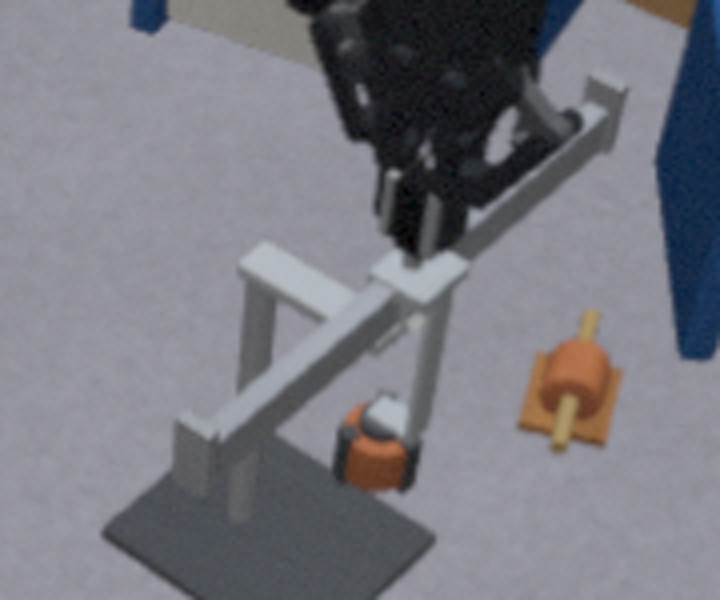

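The saddle's top is flush with the rail (crop 420,275), and the spring has returned to about neutral: it is seated. Letting go, then backing straight up.

Emit:
{"api": "carry_out", "payload": {"deltas": [[0, 0, 0, 0, 0, 0], [0, 0, 0, 0, 0, 0], [0, 0, 0, 0, 0, 0], [0, 0, 0, 0, 0, 0], [0, 0, 0, 0, 0, 0], [0, 0, 0, 0, 0, 0], [0, 0, -0.02, 0, 0, 0], [0, 0, -0.06, 0, 0, 0], [0, 0, -0.12, 0, 0, 0], [0, 0, -0.2, 0, 0, 0], [0, 0, -0.28, 0, 0, 0], [0, 0, -0.32, 0, 0, 0], [0, 0, -0.32, 0, 0, 0], [0, 0, -0.32, 0, 0, 0]], "jaw": 60}}

```text
t: 16.92
position: [503.1, 230.8, 363.6]
tool_rot: [-179.9, -0.1, 88.1]
ft_force: [0.1, -0.4, -0.8]
gripper_width: 0.7
```

```bash
python3 - <<'E'
from h import *
s=state();print(s['t'],s['position'],s['ft_force'],s['gripper_width'])
W=snap('wrist');S=snap('scene');px,P=cloud(W[2],W[1])
q=P[(abs(P[:,0]-503)<24)&(abs(P[:,1]-231)<30)&(P[:,2]>205)]
print(np.histogram(q[:,2],bins=np.arange(204,284,4)))
k=q[(q[:,2]>260)]; print('grip top',np.median(k,0) if len(k) else None,k.min(0),k.max(0))
cv2.imwrite('pics/f.png',np.hstack([cv2.resize(W[0],(430,322)),cv2.resize(S[0][60:220,310:490],(362,322))]))
E
```

```text
16.925 [503.09570287 230.76675102 363.56519661] [ 0.09718368 -0.38782284 -0.78456242] 0.6995998340519145
(array([  11,   10,   44,  174, 1542,    0,    0,    5,   34,   40,   35,
         45,   35,   44,   47,   46,  290,  375,    0]), array([204, 208, 212, 216, 220, 224, 228, 232, 236, 240, 244, 248, 252,
       256, 260, 264, 268, 272, 276, 280]))
grip top [501.664767   241.61724784 442.76647694] [479.00418311 222.80797452 260.14140743] [526.99993445 249.22350104 451.72095852]
```

View pics/f.png

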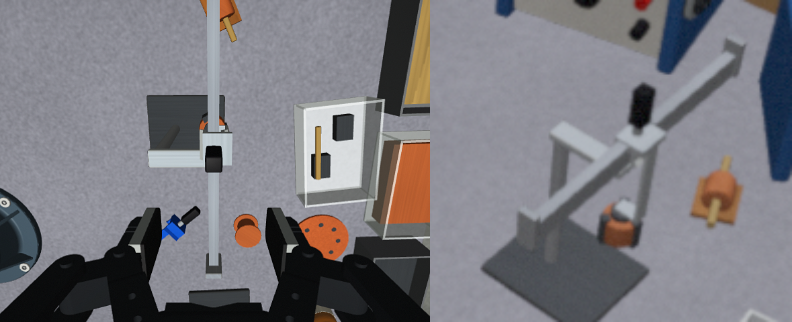

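The carrier hangs upright and free: grip top at about 272 mm, saddle top at 220 mm, which puts the origin at 212 mm. Handing in.

```bash
python3 -c "
from h import *
print(order.close_job(),state()['t'])"
```

```text
the job is handed in; nothing more can be done
the job is handed in; nothing more can be done
```

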